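# Pin the cam dog and clamp the drawer rail

## Task

Clamp the drawer rail against the fence of the clamping board with the wooden cam dog: lift the cam out of its rack by the lever, set its pin on the board in front of the rail and slide the tip lightly along until it drops into the blind pivot hole, and seat it fully home. Then turn the lever until the cam wedges the rail snugly flat against the fence, and leave it clamped. Neither gouge the board with the pin nor bruise the rail by forcing the cam, and leave the round dog in the rack and the block plane where they are.

Things in the scene. Friction and masses are not known exactly. Their poses are not given: they have to be found in the camera images.
- fence: Straight dark wooden fence, 24 x 260 x 24 mm, fixed along the far side of the clamping board with two brass wing nuts (12 mm proud). Origin: centre of its underside, on the board's top, 28 mm above the bench. x points away from the robot, y along its length, z up; its clamping face, towards the robot, is at x = -12 mm.
- hole_line_mid (a point): Point on the board's top, 69 mm in front of the fence's face, carried by the fence (same axes). The board's only hole, blind, 11.2 mm wide, 22 mm deep, lies up to 16 mm from it along the fence (y) and up to 1.5 mm across (x); where is not known, as the fence is adjustable. The board, about 200 x 302 x 28 mm, is fixed, flat and clear for 60 mm round here, but for the rail.
- rail: Loose drawer rail of pale wood lying flat on the board between fence and hole: 44 mm wide (x), 200 mm long (y) plus a 26 mm tenon at each end, 14 mm thick, 0.09 to 0.18 kg. Origin: centre of its underside, 34 mm in front of the fence's origin when flat against it; at the start it stands up to 3 mm off the fence.
- cam_grip (a point): Grip point of the cam dog, a loose dark wooden eccentric with a lever on top and a pivot pin below (0.16 kg): on the pin's axis, 62 mm above the pin's tip. x: outwards along the lever, y: across it, z: up. The thumb grip is 16 mm thick (y), x = -22 to +24 mm, and 38 to 78 mm above the tip; its tail, 22 mm high, runs on to x = 66 mm. Pin home: this point is 44 mm above the board.
- cam_tip (a point): Centre of the flat tip of the cam's steel pin (same axes as the grip point). The pin is 18 mm long and 10 mm in diameter; its lowest 4 mm taper to a tip 6 mm across. With the pin home the disc above it lies on the board.
- cam_disc (a point): Centre of the cam's eccentric disc, 56 mm in diameter, 18 to 38 mm above the tip; 9 mm from the pin axis towards the lever, so the rim is 19 mm from the pin axis opposite the lever and 37 mm on its side. Seat it with the lever pointing away from the fence; pin home, 60 to 80 degrees of turn either way wedges the rail against the fence, and friction holds it when let go.
- dog: Loose plain round bench dog, pale wood, head 32 mm in diameter and 16 mm high, standing in the rack's other hole. Origin: tip of its peg. To be left alone.
- rack: Dark wooden rack, 56 x 144 x 30 mm, fixed, to the right of the board. Two through holes 13.5 mm wide, 72 mm apart along its y axis; the cam dog stands upright in one (disc on the rack's top, pin loose in the hole), the round dog in the other. Origin: centre of its underside.
- block_plane: Loose block plane, about 92 x 155 x 59 mm, on the bench to the left of the board. Origin: centre of its underside. To be left alone.

How it is judged:
By the outcome, as a careful person would: the job done as asked, in the order asked, and still so for the second after the job is handed in, with the robot touching nothing.
It also fails if it takes over 72 s, if anything falls off the work surface, if the arm or the gripper's body presses on something with over 40 N, if the wrist force passes 120 N, or if a joint passes its speed limit or range.

## Robot

A 6-joint arm with a two-finger parallel gripper is mounted at the origin on a cart in front of the work surface, level with it; the furniture and walls round the work are solid. World frame = base frame: x ahead of the robot, y to its left, z up, the work surface at z = 0. Lengths are in m, angles in rad, forces in N, time in s.
With the tool pointing down it reaches from about 0.325 to 0.925 m from the base axis. Payload 3.1 kg.
Tool frame: the origin (TCP) lies at the very end of the fingers, on their centre line; the grasp point (between the pads) lies 19 mm behind it; z points along the fingers, y is the line along which they close (so a half turn about z gives the same grasp; the last joint's range is limited). The gripper opens to 85 mm and grips with 20 to 120 N. Pads are 22 mm wide; open, the fingers measure 114 mm over their backs; the gripper's body (76 mm by 85 mm) begins 54 mm behind the grasp point. The pads swing forward as they close: fully open they stand 13 mm farther back than shut.
Start: joints at [1.232, 0.217, 1.613, -0, 1.311, -0.112], TCP at [0.141, 0.609, 0.231] pointing down, gripper open.
Joint ranges: [-2.75, 2.75], [-0.78, 2.1], [0.31, 2.55], [-1.13, 4.27], [0.13, 2.63], [-2.58, 2.58]. Speed limits (rad/s): [2.79, 2.79, 3.14, 3.14, 3.14, 3.14].

## Interface

Orientations are given as a rotation vector (axis times angle).
In Python, from plant import get_obs, imaging, job_done gives the robot as it stands.
- The arm moves only by the tool jog_arm, never from a script. Its argument "steps" is a list that holds one entry, the list of rows, each a list of 5 numbers: the shift along the tool's x, y, z each as a share of 0.6 m, from -1 to 1, then the turn about the tool's z as a share of 180 degrees, from -1 to 1, then the finger opening in mm, from 0 to 85.4. A call has exactly 5 rows; each row is the pose to reach, as a shift and turn from the pose commanded when the call began, along the tool's axes at that moment, turning the shorter way round; what a row does not reach only later rows make up. A row lasts 1/10 s, in which the tool goes at most 50 mm and 8.59 degrees, less where a joint would pass 70% of its speed; a pose out of reach is approached as far as the arm can. A call with a number of a shift or a turn outside -1 to 1 is refused whole. A call with a gripper value outside its range is refused whole. The fingers move at their own pace and stop on an object; "grip_force" is the grip in N (left out, the last holds). Time passes only in rows, so rows that repeat a pose let the fingers close, or fill a call up. It gives the time, the measured TCP pose, the force, the opening and the grip force at its end, in the units of the state.
- get_obs(): the state, without advancing time (a new reading comes with each control period).
- imaging.grab_frame(name): name is "scene" or "top"; returns a dict with "frame" (384x512x3 uint8, blue, green, red), "range_z" (384x512 float32, m along the optical axis (not along the pixel's ray), 0 where there is no reading), "vfov" (degrees; the focal length in pixels is half the picture's height over the tangent of half this angle, whatever the lens; pixels are square), "cx", "cy" (the principal point, pixels), "view" (4x4, takes a point from world to camera coordinates). Camera axes: x right, y down, z forward; pixel columns grow to the right and rows downward; lengths in m; the calibration is good to about 2 mm. A picture is of the moment at which its call begins.
- job_done(): hands the job in; it is judged then, once.
Trained networks look in the newest picture that a camera, given by its name, has taken for a name from the list of things; names that differ only in an ending like _2 or _b are one class to them, and where a whole thing is asked for, a point or a joint stands for the part that bears it (a point fixed in the world has none). Each returns a list of dicts, best first, with "confidence" (0 to 1); they miss things now and then, are a little off and sometimes report something else, mostly with a low value. They report only what shows in the picture. A call takes as long as a camera call.
- imaging.outline_of(camera, thing): "mask" (384x512 bool, what is visible of it) and "bbox" ([left, top, right, bottom] in pixels, round what is visible of it).
- imaging.mark_of(camera, thing): "xy" ([column, row] in pixels: a listed point, or the origin of a listed thing).
The state is a dict: "t": time; "joint_positions": joint angles; "dq": joint speeds; "effort": joint torques, N m; "ee_pos": TCP position; "tcp_rot": TCP orientation; "wrist_force": force on the tool from outside, world axes, zero at the start; "ft_torque": the same for the moment, N m; "finger_gap": opening from 0.0 (shut) to 1.0 (fully open); "gripper_force": force on a finger pad.
Only numpy, scipy, OpenCV 4.12 (cv2) and the standard library are available. Lean on these libraries where they do the work, as an engineer would, in place of code of your own. Each camera call takes 0.05 s, during which the arm holds its last target. There are 200 camera calls.

## Working session

There is one attempt and no reset: what is moved stays moved. The work goes in short steps, Python scripts to look and compute and a tool call to move; the robot and the scene stay as the last step left them, time stands still between calls to the robot, and variables do not carry over. Pictures are saved under pics/ and viewed, at most 10 in all, crops included, and the job is handed in when it is done.

Besides the shell and the picture viewer there is one more tool, called in YAML: its name, and indented under it one key for each argument. jog_arm: Moves the arm, as the interface text tells. Its arguments: {"type":"object","properties":{"steps":{"type":"array","items":{"type":"array","items":{"type":"array","items":{"type":"number"}}}},"grip_force":{"type":"number"}},"required":["steps"]}

```bash
mkdir -p pics; cat > h.py <<'E'
import numpy as np, cv2
from plant import get_obs, imaging, job_done
from scipy.spatial.transform import Rotation as R
def grab(n):
    f=imaging.grab_frame(n); f['f']=f['frame'].shape[0]/2/np.tan(np.radians(f['vfov'])/2); f['inv']=np.linalg.inv(f['view']); return f
def cloud(f):
    z=f['range_z']; v,u=np.mgrid[:z.shape[0],:z.shape[1]]
    p=np.stack([(u-f['cx'])*z/f['f'],(v-f['cy'])*z/f['f'],z,np.ones_like(z)],-1)
    w=(p@f['inv'].T)[...,:3]; w[z<=0]=np.nan; return w
def onplane(f,xy,h):
    d=f['inv'][:3,:3]@np.array([(xy[0]-f['cx'])/f['f'],(xy[1]-f['cy'])/f['f'],1]); o=f['inv'][:3,3]
    return o+d*(h-o[2])/d[2]
E
cat > a.py <<'E'
from h import *
np.set_printoptions(precision=4,suppress=True)
o=get_obs(); print(o)
for n in ['top','scene']:
    f=grab(n); cv2.imwrite(f'pics/{n}0.png',f['frame']); print(n,f['inv'][:3,3],f['inv'][:3,2],f['f'])
    for t,h in dict(fence=.028,hole_line_mid=.028,rail=.028,cam_grip=.074,cam_tip=.012,cam_disc=.04,dog=0,rack=0,block_plane=0).items():
        for m in imaging.mark_of(n,t)[:2]: print(t,np.array(m['xy']),round(m['confidence'],2),onplane(f,m['xy'],h))
E
python3 a.py
```

```text
{'t': 0.0, 'joint_positions': array([ 1.2318,  0.2178,  1.6149,  0.    ,  1.3113, -0.1122]), 'dq': array([-0.0007,  0.001 ,  0.0004, -0.0005,  0.0011, -0.0006]), 'effort': array([  0.0018, -39.683 , -30.3859,  -0.0001,   0.0095,   0.    ]), 'ee_pos': array([0.1402, 0.6082, 0.23  ]), 'tcp_rot': array([-0.3555, -3.1209,  0.0036]), 'wrist_force': array([1.2285, 0.4773, 0.8161]), 'ft_torque': array([0.0127, 0.0272, 0.018 ]), 'gripper_force': 0.0, 'finger_gap': 0.9963530861686659}
top [ 0.4057 -0.0126  1.3529] [ 0.12   -0.0018 -0.9928] 418.1924510370975
fence [229.6 166. ] 0.87 [0.6403 0.0638 0.028 ]
fence [228.6 173.4] 0.31 [0.6162 0.0666 0.028 ]
hole_line_mid [361.9 201.3] 0.35 [ 0.5306 -0.359   0.028 ]
rail [230.5 178.6] 0.77 [0.5994 0.0603 0.028 ]
cam_grip [367.4 197. ] 0.85 [ 0.5397 -0.3642  0.074 ]
cam_tip [360.5 204.7] 0.62 [ 0.521  -0.3584  0.012 ]
cam_disc [365.2 196.3] 0.63 [ 0.5454 -0.3666  0.04  ]
dog [340.  198.3] 0.65 [ 0.5423 -0.2953  0.    ]
rack [352.5 198.5] 0.85 [ 0.542  -0.3359  0.    ]
rack [149.4 205.6] 0.47 [0.5126 0.3232 0.    ]
block_plane [150.6 202.9] 0.97 [0.5214 0.3196 0.    ]
block_plane [341.3 199.4] 0.22 [ 0.5388 -0.2994  0.    ]
scene [-0.0072 -0.3827  0.8624] [ 0.5426  0.3576 -0.76  ] 397.34503564163083
fence [246.  172.8] 0.64 [0.6443 0.0617 0.028 ]
rail [233.4 184.1] 0.74 [0.5885 0.0672 0.028 ]
cam_tip [369.3 277.1] 0.81 [ 0.5332 -0.3647  0.012 ]
cam_disc [373.3 270.2] 0.64 [ 0.5374 -0.3662  0.04  ]
dog [339.2 262.6] 0.63 [ 0.5378 -0.2866  0.    ]
rack [355.9 270.1] 0.62 [ 0.5409 -0.3297  0.    ]
block_plane [146.8 172. ] 0.94 [0.5067 0.3269 0.    ]
```

View images.

```bash
python3 - <<'E'
import cv2
for n,(a,b,c,d) in {'top':(110,270,120,420),'scene':(100,330,110,430)}.items():
    i=cv2.imread(f'pics/{n}0.png')[a:b,c:d]; cv2.imwrite(f'pics/{n}0c.png',cv2.resize(i,None,fx=2.5,fy=2.5,interpolation=cv2.INTER_CUBIC))
E
```

```text
(no output)
```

View pics/top0c.png

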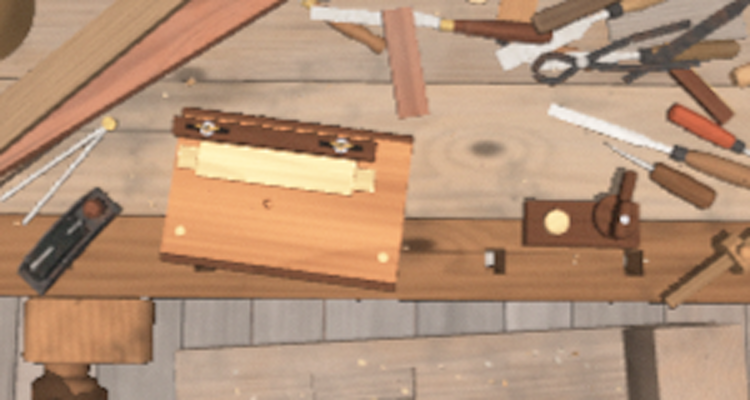

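View pics/scene0c.png

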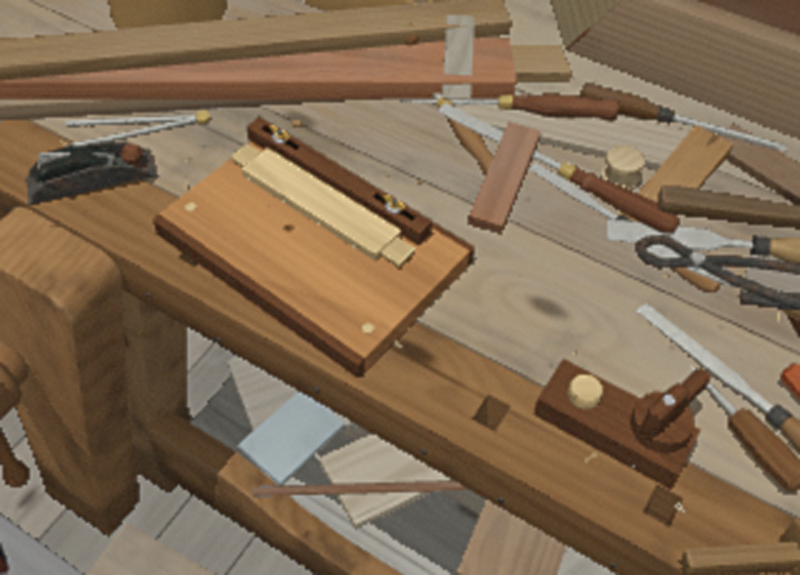

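```bash
cat > b.py <<'E'
from h import *
np.set_printoptions(precision=4,suppress=True)
for n in ['top','scene']:
    f=grab(n); w=cloud(f)
    for t,lo,hi in [('fence',.045,.057),('rail',.036,.047),('cam_grip',.082,.097),('cam_disc',.045,.057),('rack',.022,.036)]:
        for m in imaging.outline_of(n,t)[:1]:
            p=w[m['mask']]; p=p[(p[:,2]>lo)&(p[:,2]<hi)]
            if len(p)<5: print(t,'few',np.nanpercentile(w[m['mask']][:,2],[5,50,95])); continue
            r=cv2.minAreaRect((p[:,:2]*1000).astype(np.float32)); print(n,t,len(p),m['confidence'],'c',np.array(r[0]),r[1],r[2],'z',np.median(p[:,2]),'pc1 yaw',end=' ')
            q=p[:,:2]-p[:,:2].mean(0); u,s,v=np.linalg.svd(q,full_matrices=False); print(np.degrees(np.arctan2(v[0,1],v[0,0])), p[:,:2].mean(0))
    m=(w[...,2]>.02)&(w[...,2]<.034)&(abs(w[...,0]-.56)<.03)&(abs(w[...,1]-.06)<.03)
    print('boardz',np.median(w[m][:,2]))
    g=cv2.cvtColor(f['frame'],cv2.COLOR_BGR2GRAY).astype(int)
    x,y=(227,192) if n=='top' else (225,191)
    print(g[y-6:y+7,x-7:x+8])
    s=np.clip(cv2.GaussianBlur(f['frame'],(0,0),3).max(2).astype(float)*0+np.median(g[y-6:y+7,x-7:x+8])-12-g,0,None)[y-6:y+7,x-7:x+8]
    vv,uu=np.mgrid[y-6:y+7,x-7:x+8]; c=((uu*s).sum()/s.sum(),(vv*s).sum()/s.sum()); print('hole',c,onplane(f,c,.028))
    print(np.round(w[y-3:y+4,x-4:x+5,2]*1000))
E
python3 b.py
```

```text
top fence 570 0.66 c [637.6226  65.619 ] (258.09710693359375, 31.214412689208984) 81.96327209472656 z 0.05148505025869765 pc1 yaw -96.99276329448074 [0.6391 0.0658]
top rail 935 0.58 c [602.4777  61.6396] (249.382568359375, 44.314659118652344) 83.19812774658203 z 0.04144439170208192 pc1 yaw -96.61029660523516 [0.6021 0.0624]
top cam_grip 77 0.66 c [ 537.0171 -364.3683] (15.814462661743164, 44.055912017822266) 74.93850708007812 z 0.08882193446425912 pc1 yaw 164.06219506922133 [ 0.537  -0.3634]
top cam_disc 115 0.55 c [ 557.566  -363.7837] (68.6643295288086, 50.920372009277344) 0.2609228789806366 z 0.05011917529453558 pc1 yaw 73.09585776213463 [ 0.5465 -0.3584]
top rack 472 0.58 c [ 535.7806 -329.1386] (145.92283630371094, 55.32204818725586) 87.73809051513672 z 0.030070584414917056 pc1 yaw -100.28467227643073 [ 0.5323 -0.3139]
boardz 0.027847188149424107
[[184 182 184 183 183 182 183 182 181 181 180 180 179 178 178]
 [184 183 183 182 183 183 182 183 183 183 181 181 182 182 182]
 [185 182 183 184 184 183 184 182 180 184 181 180 182 182 181]
 [186 189 189 188 186 178 168 170 178 182 182 
[... 2308 characters left out ...]
8 147 146 145 144]
 [147 150 152 151 151 150 148 143 145 146 148 147 145 148 147]
 [145 147 149 150 153 150 151 148 146 145 143 146 145 145 147]
 [148 145 147 147 150 151 153 150 149 146 144 145 145 146 145]
 [151 150 148 148 147 151 151 151 152 149 148 145 144 144 143]
 [148 150 149 147 147 145 147 151 152 152 150 147 148 146 145]]
hole (np.float64(225.67117117117118), np.float64(190.1463963963964)) [0.5583 0.0723 0.028 ]
[[30. 27. 28. 24. 26. 28. 25. 28. 27.]
 [27. 26. 27. 25. 27. 24. 28. 26. 30.]
 [29. 28. 29. 25. 20. 22. 25. 26. 27.]
 [26. 25. 24. 20. 20. 19. 19. 24. 28.]
 [26. 26. 27. 27. 12. 11. 27. 28. 29.]
 [24. 24. 25. 24. 27. 27. 29. 25. 27.]
 [25. 25. 26. 25. 27. 27. 26. 28. 28.]]
```

```bash
cat > plan.py <<'E'
from h import *
def pose():
    o=get_obs(); m=R.from_rotvec(o['tcp_rot']).as_matrix()
    return o['ee_pos'],np.degrees(np.arctan2(m[1,0],m[0,0])),m
def plan(wps,start=None):
    """wps: (x,y,z,yaw deg unwrapped). prints share rows"""
    p,t,_=pose() if start is None else (np.array(start[:3]),start[3],0)
    print('from',np.round(p,4),round(t,2))
    for w in wps:
        d=np.array(w[:3])-p; c,s=np.cos(np.radians(t)),np.sin(np.radians(t))
        dy=(w[3]-t+180)%360-180
        l=[(d[0]*c+d[1]*s)/.6,(d[0]*s-d[1]*c)/.6,-d[2]/.6,-dy/180]
        print([round(float(a),4) for a in l]); p=np.array(w[:3]); t=w[3]
E
python3 - <<'E'
from plan import *
_,t,m=pose(); print(t,m.round(3))
A=np.array([.141,.609,.231,167]);M=np.array([.46,.12,.24,167-92]);B=np.array([.535,-.364,.14,-16.5])
plan([A+(M-A)*k/3 for k in (1,2,3)]+[M+(B-M)*k/3 for k in (1,2,3)],A)
E
```

```text
167.00129017022013 [[-0.974  0.225  0.   ]
 [ 0.225  0.974 -0.   ]
 [-0.    -0.    -1.   ]]
from [0.141 0.609 0.231] 167.0
[-0.2338, -0.2248, -0.005, 0.1704]
[-0.3158, -0.0742, -0.005, 0.1704]
[-0.3094, 0.0973, -0.005, 0.1704]
[-0.2489, 0.1098, 0.0556, 0.1694]
[-0.1587, 0.221, 0.0556, 0.1694]
[-0.0246, 0.271, 0.0556, 0.1694]
```

jog_arm:
  steps:
    - [[-0.234,-0.225,-0.005,0.17,85],[-0.234,-0.225,-0.005,0.17,85],[-0.234,-0.225,-0.005,0.17,85],[-0.234,-0.225,-0.005,0.17,85],[-0.234,-0.225,-0.005,0.17,85]]

```text
t: 2.1
ee_pos: [0.2492, 0.4423, 0.2343]
tcp_rot: [1.175, 2.912, -0.002]
wrist_force: [-0.2, -0.2, -0.5]
finger_gap: 0.998
gripper_force: 0.0
```

jog_arm:
  steps:
    - [[-0.316,-0.074,-0.005,0.17,85],[-0.316,-0.074,-0.005,0.17,85],[-0.316,-0.074,-0.005,0.17,85],[-0.316,-0.074,-0.005,0.17,85],[-0.316,-0.074,-0.005,0.17,85]]

```text
t: 2.6
ee_pos: [0.3563, 0.2802, 0.2379]
tcp_rot: [1.902, 2.498, 0.001]
wrist_force: [0.3, 0.3, 0.3]
finger_gap: 0.997
gripper_force: 0.0
```

jog_arm:
  steps:
    - [[-0.31,0.097,-0.005,0.17,60],[-0.31,0.097,-0.005,0.17,60],[-0.31,0.097,-0.005,0.17,60],[-0.31,0.097,-0.005,0.17,60],[-0.31,0.097,-0.005,0.17,60]]

```text
t: 3.1
ee_pos: [0.4632, 0.1174, 0.241]
tcp_rot: [2.492, 1.91, 0.002]
wrist_force: [0.1, 1.0, 0.5]
finger_gap: 0.702
gripper_force: 0.0
```

jog_arm:
  steps:
    - [[-0.25,0.11,0.05,0.17,60],[-0.25,0.11,0.05,0.17,60],[-0.25,0.11,0.05,0.17,60],[-0.25,0.11,0.05,0.17,60],[-0.25,0.11,0.05,0.17,60]]

```text
t: 3.6
ee_pos: [0.486, -0.0422, 0.2096]
tcp_rot: [-2.906, -1.19, 0.001]
wrist_force: [0.3, 0.4, 0.6]
finger_gap: 0.706
gripper_force: 0.0
```

jog_arm:
  steps:
    - [[-0.16,0.22,0.05,0.17,60],[-0.16,0.22,0.05,0.17,60],[-0.16,0.22,0.05,0.17,60],[-0.16,0.22,0.05,0.17,60],[-0.16,0.22,0.05,0.17,60]]

```text
t: 4.1
ee_pos: [0.511, -0.2031, 0.1799]
tcp_rot: [-3.117, -0.385, 0.0]
wrist_force: [-0.4, 0.4, -0.1]
finger_gap: 0.707
gripper_force: 0.0
```

```bash
python3 -c "
from plan import *
plan([(.535,-.364,.14,-16.5),(.535,-.364,.057,-16.5)])"
```

```text
from [ 0.511  -0.2031  0.1799] 14.07
[-0.0264, 0.2698, 0.0664, 0.1698]
[0.0, -0.0, 0.1383, -0.0]
```

jog_arm:
  steps:
    - [[-0.0264,0.27,0.066,0.17,60],[-0.0264,0.27,0.066,0.17,60],[-0.0264,0.27,0.066,0.17,60],[-0.0264,0.27,0.066,0.17,60],[-0.0264,0.27,0.066,0.17,60]]

```text
t: 4.6
ee_pos: [0.5351, -0.3637, 0.14]
tcp_rot: [-3.108, 0.449, 0.001]
wrist_force: [-0.1, 1.1, -0.2]
finger_gap: 0.7
gripper_force: 0.0
```

```bash
python3 - <<'E'
from plan import *
for n in ['scene','top']:
    f=grab(n); print(n,[(m['xy'],m['confidence']) for m in imaging.mark_of(n,'cam_grip')])
    if n=='scene': cv2.imwrite('pics/s1.png',cv2.resize(f['frame'][180:330,290:440],None,fx=4,fy=4))
    for m in imaging.outline_of(n,'cam_grip')[:1]:
        p=cloud(f)[m['mask']];p=p[(p[:,2]>.082)&(p[:,2]<.097)]
        if len(p)>8:r=cv2.minAreaRect((p[:,:2]*1000).astype(np.float32)); print(len(p),r)
plan([(.535,-.364,.057,-16.5)])
E
```

```text
scene [([376.8, 263.2], 0.85)]
128 ((535.3145141601562, -363.9212341308594), (15.888364791870117, 45.593780517578125), 76.57145690917969)
top [([367.4, 196.5], 0.44), ([231.0, 164.8], 0.17)]
from [ 0.5347 -0.3624  0.1414] -16.4
[0.0013, 0.0024, 0.1406, 0.0006]
```

View pics/s1.png

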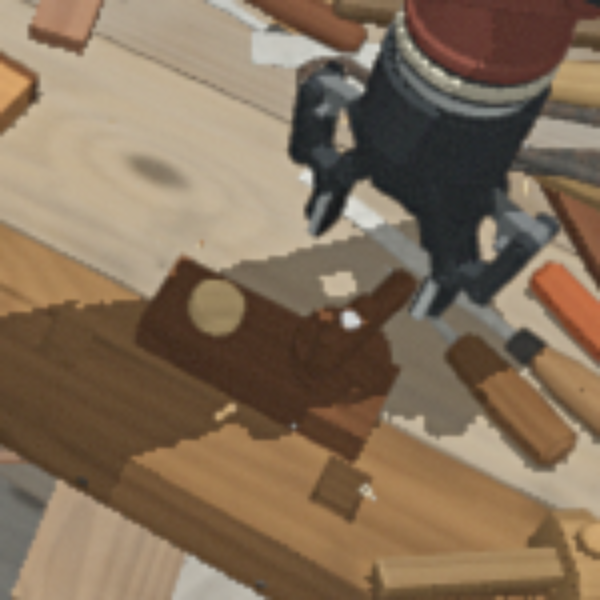

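jog_arm:
  steps:
    - [[0,0.0005,0.05,0,60],[0,0.0005,0.1,0,60],[0,0.0005,0.14,0,60],[0,0.0005,0.14,0,60],[0,0.0005,0.14,0,40]]
  grip_force: 60

```text
t: 5.4
ee_pos: [0.534, -0.3638, 0.057]
tcp_rot: [-3.109, 0.451, 0.001]
wrist_force: [1.1, -0.8, 0.3]
finger_gap: 0.551
gripper_force: 0.0
```

jog_arm:
  steps:
    - [[0,0,0,0,0],[0,0,0,0,0],[0,0,0,0,0],[0,0,0,0,0],[0,0,0,0,0]]

```text
t: 5.9
ee_pos: [0.5355, -0.3659, 0.0593]
tcp_rot: [3.107, -0.453, 0.006]
wrist_force: [0.4, 0.5, 6.9]
finger_gap: 0.175
gripper_force: 59.3
```

jog_arm:
  steps:
    - [[0,0,-0.03,0,0],[0,0,-0.06,0,0],[0,0,-0.11,0,0],[0,0,-0.16,0,0],[0,0,-0.16,0,0]]

```text
t: 6.4
ee_pos: [0.5369, -0.3674, 0.1601]
tcp_rot: [3.102, -0.452, 0.015]
wrist_force: [0.2, -0.6, 0.3]
finger_gap: 0.179
gripper_force: 59.0
```

```bash
python3 - <<'E'
from plan import *
o=get_obs();print(o['ft_torque'],o['wrist_force'],o['joint_positions'])
f=grab('scene'); cv2.imwrite('pics/s2.png',cv2.resize(f['frame'][160:310,300:450],None,fx=4,fy=4))
print([(m['xy'],m['confidence']) for m in imaging.mark_of('scene','cam_tip')])
A=np.array([.535,-.365,.153,-16.4]);B=np.array([.559,.073,.15,173])
plan([A+(B-A)*k/5 for k in range(1,6)],A); plan([(0,0,0,0)])
E
```

```text
[-6.02346838e-02 -3.22424144e-02  3.79514324e-05] [ 0.24351827 -0.59009564  0.34144294] [-7.07809250e-01  3.27516184e-01  1.61568327e+00 -4.22650174e-04
  1.18709436e+00  1.15272490e+00]
[([379.2, 254.1], 0.91)]
from [ 0.535 -0.365  0.153] -16.4
[-0.0335, -0.1423, 0.001, -0.2104]
[0.0609, -0.1329, 0.001, -0.2104]
[0.1297, -0.0675, 0.001, -0.2104]
[0.1438, 0.0263, 0.001, -0.2104]
[0.0974, 0.1091, 0.001, -0.2104]
from [ 0.5342 -0.3652  0.1545] -16.6
[-1.0271, -0.329, 0.2576, -0.0922]
```

View pics/s2.png

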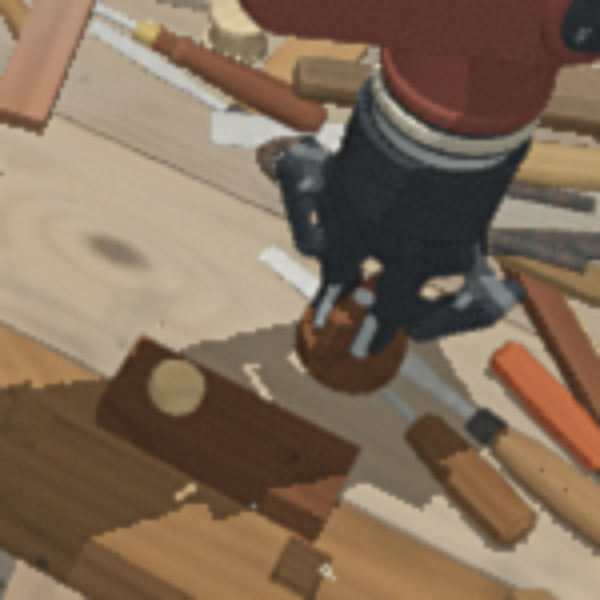

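jog_arm:
  steps:
    - [[-0.0335,-0.142,0,-0.21,0],[-0.0335,-0.142,0,-0.21,0],[-0.0335,-0.142,0,-0.21,0],[-0.0335,-0.142,0,-0.21,0],[-0.0335,-0.142,0,-0.21,0]]

```text
t: 7.0
ee_pos: [0.5373, -0.2757, 0.1503]
tcp_rot: [-3.083, -0.585, 0.006]
wrist_force: [-0.4, -0.2, -1.3]
finger_gap: 0.178
gripper_force: 59.3
```

jog_arm:
  steps:
    - [[0.061,-0.133,0,-0.21,0],[0.061,-0.133,0,-0.21,0],[0.061,-0.133,0,-0.21,0],[0.061,-0.133,0,-0.21,0],[0.061,-0.133,0,-0.21,0]]

```text
t: 7.5
ee_pos: [0.5424, -0.1883, 0.1504]
tcp_rot: [-2.727, -1.552, 0.005]
wrist_force: [-0.1, -0.0, -1.5]
finger_gap: 0.175
gripper_force: 59.5
```

jog_arm:
  steps:
    - [[0.13,-0.0675,0,-0.21,0],[0.13,-0.0675,0,-0.21,0],[0.13,-0.0675,0,-0.21,0],[0.13,-0.0675,0,-0.21,0],[0.13,-0.0675,0,-0.21,0]]

```text
t: 8.0
ee_pos: [0.5477, -0.1009, 0.1504]
tcp_rot: [-2.077, -2.351, 0.004]
wrist_force: [-0.1, 0.1, -2.3]
finger_gap: 0.179
gripper_force: 59.5
```

jog_arm:
  steps:
    - [[0.144,0.026,0,-0.21,0],[0.144,0.026,0,-0.21,0],[0.144,0.026,0,-0.21,0],[0.144,0.026,0,-0.21,0],[0.144,0.026,0,-0.21,0]]

```text
t: 8.5
ee_pos: [0.5529, -0.0135, 0.1504]
tcp_rot: [-1.203, -2.897, 0.002]
wrist_force: [-0.3, 0.4, -1.6]
finger_gap: 0.176
gripper_force: 59.6
```

jog_arm:
  steps:
    - [[0.097,0.109,0,-0.21,0],[0.097,0.109,0,-0.21,0],[0.097,0.109,0,-0.21,0],[0.097,0.109,0,-0.21,0],[0.097,0.109,0,-0.21,0]]

```text
t: 9.0
ee_pos: [0.5586, 0.0735, 0.1503]
tcp_rot: [-0.2, -3.13, 0.001]
wrist_force: [0.7, 0.1, -1.2]
finger_gap: 0.176
gripper_force: 59.7
```

```bash
cat > c.py <<'E'
from plan import *
np.set_printoptions(precision=4,suppress=True)
p,t,m=pose(); o=get_obs(); print('tilt',m[:,2],o['wrist_force'],o['ft_torque'])
for n in ['scene','top']:
    f=grab(n)
    for th,h in [('cam_tip',p[2]-.043),('cam_grip',p[2]+.019),('cam_disc',p[2]-.043+.028)]:
        print(n,th,h,[(np.array(k['xy']),round(k['confidence'],2),onplane(f,k['xy'],h)) for k in imaging.mark_of(n,th)[:1]])
    cv2.imwrite(f'pics/{n}_%d.png'%(o['t']*100),cv2.resize(f['frame'][120:270,140:340],None,fx=4,fy=4,interpolation=cv2.INTER_CUBIC))
plan([(.559,.073,.10,173)]); print([pose()[:2] for _ in range(1)],o['t'])
E
python3 c.py; ls pics
```

```text
tilt [-0.005  -0.0003 -1.    ] [ 0.6964  0.1487 -1.182 ] [-0.0133 -0.0167  0.0201]
scene cam_tip 0.1073240598802757 [(array([223.2, 174. ]), 0.93, array([0.5463, 0.0668, 0.1073]))]
scene cam_grip 0.16932405988027568 [(array([221.7, 154.9]), 0.61, array([0.5519, 0.0714, 0.1693]))]
scene cam_disc 0.1353240598802757 [(array([218.6, 167.3]), 0.61, array([0.5383, 0.0737, 0.1353]))]
top cam_tip 0.1073240598802757 [(array([223.2, 187.8]), 0.55, array([0.5597, 0.0774, 0.1073]))]
top cam_grip 0.16932405988027568 [(array([225.3, 186.7]), 0.54, array([0.5553, 0.067 , 0.1693]))]
top cam_disc 0.1353240598802757 [(array([223.7, 190.4]), 0.61, array([0.5486, 0.0737, 0.1353]))]
from [0.5604 0.0729 0.1523] 172.36
[0.0023, -0.0001, 0.0872, -0.0036]
[(array([0.5604, 0.0729, 0.1523]), np.float64(172.35756442900896))] 9.0
s1.png
s2.png
scene0.png
scene0c.png
scene_900.png
top0.png
top0c.png
top_900.png
```

View pics/scene_900.png

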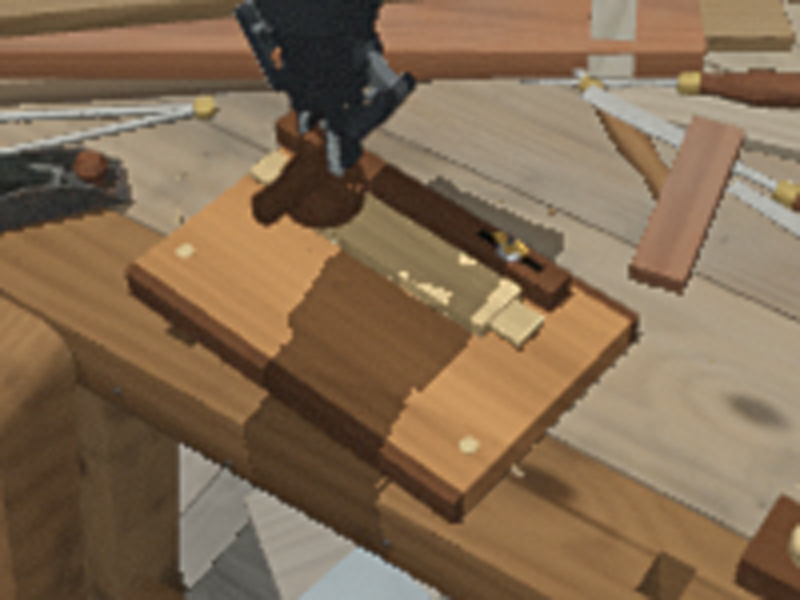

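jog_arm:
  steps:
    - [[0,-0.016,0.04,0,0],[0,-0.016,0.08,0,0],[0,-0.016,0.11,0,0],[0,-0.016,0.117,0,0],[0,-0.016,0.117,0,0]]

```text
t: 9.9
ee_pos: [0.5587, 0.0635, 0.0818]
tcp_rot: [-0.208, -3.133, 0.0]
wrist_force: [0.3, 0.8, -1.3]
finger_gap: 0.178
gripper_force: 59.7
```

jog_arm:
  steps:
    - [[0,0,0.001,0,0],[0,0,0.002,0,0],[0,0,0.003,0,0],[0,0,0.004,0,0],[0,0,0.005,0,0]]

```text
t: 10.4
ee_pos: [0.5596, 0.0636, 0.0799]
tcp_rot: [0.208, 3.134, 0.0]
wrist_force: [0.7, -0.4, -1.6]
finger_gap: 0.178
gripper_force: 59.7
```

```bash
python3 c.py
```

```text
tilt [ 0.0007 -0.     -1.    ] [ 0.6647 -0.4009 -1.626 ] [-0.0214  0.022  -0.0589]
scene cam_tip 0.03685008925810225 [(array([227.5, 190.7]), 0.71, array([0.5534, 0.0621, 0.0369]))]
scene cam_grip 0.09885008925810225 [(array([229.1, 178.8]), 0.56, array([0.547 , 0.049 , 0.0989]))]
scene cam_disc 0.06485008925810225 [(array([225.7, 184.4]), 0.8, array([0.55  , 0.0641, 0.0649]))]
top cam_tip 0.03685008925810225 [(array([227.2, 191.3]), 0.57, array([0.5574, 0.0696, 0.0369]))]
top cam_grip 0.09885008925810225 [(array([225.7, 188.1]), 0.41, array([0.5599, 0.0704, 0.0989]))]
top cam_disc 0.06485008925810225 [(array([228.4, 194.2]), 0.56, array([0.5452, 0.064 , 0.0649]))]
from [0.5594 0.0635 0.0795] 172.4
[0.0027, 0.0155, -0.0342, -0.0033]
[(array([0.5594, 0.0635, 0.0795]), np.float64(172.40343645892924))] 10.4
```

jog_arm:
  steps:
    - [[0,0,0.001,0,0],[0,0,0.002,0,0],[0,0,0.003,0,0],[0,0,0.004,0,0],[0,0,0.005,0,0]]

```text
t: 11.3
ee_pos: [0.5593, 0.0635, 0.0764]
tcp_rot: [-0.208, -3.135, 0.0]
wrist_force: [-0.4, 0.1, -1.9]
finger_gap: 0.177
gripper_force: 59.7
```

jog_arm:
  steps:
    - [[0,0,0.001,0,0],[0,0,0.002,0,0],[0,0,0.003,0,0],[0,0,0.003,0,0],[0,0,0.003,0,0]]

```text
t: 11.8
ee_pos: [0.5595, 0.0636, 0.0752]
tcp_rot: [0.208, 3.135, -0.0]
wrist_force: [-2.1, -0.2, 2.6]
finger_gap: 0.176
gripper_force: 60.3
```

jog_arm:
  steps:
    - [[0,0.0015,0.0005,0,0],[0,0.003,0.0005,0,0],[0,0.0045,0.0005,0,0],[0,0.006,0.0005,0,0],[0,0.0075,0.0005,0,0]]

```text
t: 12.3
ee_pos: [0.5609, 0.0676, 0.075]
tcp_rot: [0.208, 3.133, -0.001]
wrist_force: [-0.9, -3.5, 5.0]
finger_gap: 0.178
gripper_force: 60.7
```

jog_arm:
  steps:
    - [[0,0.0012,0,0,0],[0,0.0024,0,0,0],[0,0.0036,0,0,0],[0,0.0048,0,0,0],[0,0.006,0,0,0]]

```text
t: 12.8
ee_pos: [0.5591, 0.0723, 0.073]
tcp_rot: [-0.208, -3.132, -0.001]
wrist_force: [0.6, 0.1, -1.7]
finger_gap: 0.175
gripper_force: 59.8
```

jog_arm:
  steps:
    - [[0,0,0.001,0,0],[0,0,0.002,0,0],[0,0,0.003,0,0],[0,0,0.004,0,0],[0,0,0.004,0,0]]

```text
t: 13.3
ee_pos: [0.5604, 0.0716, 0.0719]
tcp_rot: [-0.208, -3.134, -0.0]
wrist_force: [0.6, 0.3, -1.5]
finger_gap: 0.178
gripper_force: 59.7
```

jog_arm:
  steps:
    - [[0,0,0.001,0,0],[0,0,0.002,0,0],[0,0,0.003,0,0],[0,0,0.004,0,0],[0,0,0.004,0,0]]

```text
t: 13.8
ee_pos: [0.5604, 0.0719, 0.0695]
tcp_rot: [-0.208, -3.135, -0.001]
wrist_force: [0.3, 2.2, -0.6]
finger_gap: 0.179
gripper_force: 59.8
```

jog_arm:
  steps:
    - [[0,0.0007,0,0,0],[0,0.0007,0.001,0,0],[0,0.0007,0.002,0,0],[0,0.0007,0.003,0,0],[0,0.0007,0.003,0,0]]

```text
t: 14.3
ee_pos: [0.5604, 0.072, 0.0677]
tcp_rot: [-0.208, -3.135, -0.0]
wrist_force: [0.2, 2.0, -1.2]
finger_gap: 0.178
gripper_force: 59.8
```

jog_arm:
  steps:
    - [[0,0.001,0,0,0],[0,0.001,0.0015,0,0],[0,0.001,0.003,0,0],[0,0.001,0.005,0,0],[0,0.001,0.005,0,0]]

```text
t: 14.8
ee_pos: [0.5604, 0.0724, 0.0645]
tcp_rot: [-0.208, -3.134, 0.0]
wrist_force: [0.7, 0.2, -0.2]
finger_gap: 0.18
gripper_force: 59.7
```

jog_arm:
  steps:
    - [[0,0,0.002,0,0],[0,0,0.004,0,0],[0,0,0.006,0,0],[0,0,0.008,0,0],[0,0,0.008,0,0]]

```text
t: 15.3
ee_pos: [0.5604, 0.0726, 0.0597]
tcp_rot: [-0.208, -3.134, 0.0]
wrist_force: [0.2, 0.1, -1.2]
finger_gap: 0.177
gripper_force: 59.7
```

jog_arm:
  steps:
    - [[0,0,0.001,0,0],[0,0,0.002,0,0],[0,0,0.003,0,0],[0,0,0.003,0,0],[0,0,0.003,0,0]]

```text
t: 15.8
ee_pos: [0.5606, 0.0726, 0.0582]
tcp_rot: [-0.208, -3.135, 0.0]
wrist_force: [-0.2, 0.5, -1.0]
finger_gap: 0.178
gripper_force: 59.7
```

jog_arm:
  steps:
    - [[0,0,0.001,0,0],[0,0,0.002,0,0],[0,0,0.003,0,0],[0,0,0.003,0,0],[0,0,0.003,0,0]]

```text
t: 16.3
ee_pos: [0.5608, 0.0726, 0.0573]
tcp_rot: [0.208, 3.135, -0.0]
wrist_force: [-2.4, 0.1, 5.3]
finger_gap: 0.177
gripper_force: 60.7
```

jog_arm:
  steps:
    - [[0,0,0,0.045,0],[0,0,0,0.09,0],[0,0,0,0.135,0],[0,0,0,0.18,0],[0,0,0,0.22,0]]

```text
t: 16.8
ee_pos: [0.5604, 0.0726, 0.0573]
tcp_rot: [-1.265, -2.875, 0.001]
wrist_force: [-4.0, -1.0, 7.3]
finger_gap: 0.18
gripper_force: 61.0
```

```bash
cat > d.py <<'E'
from plan import *
np.set_printoptions(precision=3,suppress=True)
o=get_obs(); p,t,m=pose(); print(o['t'],p,t,'F',o['wrist_force'],'M',o['ft_torque'])
E
python3 d.py
```

```text
16.8 [0.56  0.073 0.057] 132.51652484964484 F [-3.983 -0.954  7.319] M [0.044 0.642 0.057]
```

jog_arm:
  steps:
    - [[0,0,0,0.015,0],[0,0,0,0.03,0],[0,0,0,0.045,0],[0,0,0,0.06,0],[0,0,0,0.067,0]]

```text
t: 17.3
ee_pos: [0.5601, 0.0725, 0.0573]
tcp_rot: [-1.553, -2.729, 0.002]
wrist_force: [-5.2, -1.1, 7.4]
finger_gap: 0.182
gripper_force: 61.1
```

```bash
python3 d.py
```

```text
17.3 [0.56  0.073 0.057] 120.70522341472753 F [-5.172 -1.143  7.399] M [-0.065  0.764  0.093]
```

jog_arm:
  steps:
    - [[0,0,0,0.007,0],[0,0,0,0.014,0],[0,0,0,0.02,0],[0,0,0,0.027,0],[0,0,0,0.033,0]]

```text
t: 17.8
ee_pos: [0.5599, 0.0725, 0.0573]
tcp_rot: [-1.692, -2.645, 0.002]
wrist_force: [-4.8, -0.2, 7.8]
finger_gap: 0.176
gripper_force: 61.1
```

```bash
python3 d.py
```

```text
17.8 [0.56  0.072 0.057] 114.7998566312351 F [-4.821 -0.239  7.79 ] M [-0.09   0.841  0.111]
```

jog_arm:
  steps:
    - [[0,0,0,0.005,0],[0,0,0,0.01,0],[0,0,0,0.015,0],[0,0,0,0.02,0],[0,0,0,0.022,0]]

```text
t: 18.3
ee_pos: [0.5598, 0.0725, 0.0573]
tcp_rot: [-1.782, -2.586, 0.003]
wrist_force: [-5.5, -0.3, 7.1]
finger_gap: 0.177
gripper_force: 61.2
```

```bash
python3 d.py
```

```text
18.3 [0.56  0.072 0.057] 110.86450811741966 F [-5.493 -0.312  7.138] M [-0.06   0.808  0.166]
```

jog_arm:
  steps:
    - [[0,0,0,0.005,0],[0,0,0,0.01,0],[0,0,0,0.015,0],[0,0,0,0.02,0],[0,0,0,0.022,0]]

```text
t: 18.8
ee_pos: [0.5598, 0.0725, 0.0574]
tcp_rot: [-1.87, -2.523, 0.003]
wrist_force: [-4.7, -0.5, 7.8]
finger_gap: 0.172
gripper_force: 61.2
```

```bash
python3 d.py
```

```text
18.8 [0.56  0.072 0.057] 106.9099614363016 F [-4.742 -0.471  7.805] M [-0.049  0.91   0.13 ]
```

jog_arm:
  steps:
    - [[0,0,0,0.004,0],[0,0,0,0.008,0],[0,0,0,0.012,0],[0,0,0,0.016,0],[0,0,0,0.016,0]]

```text
t: 19.3
ee_pos: [0.5597, 0.0724, 0.0573]
tcp_rot: [-1.932, -2.475, 0.003]
wrist_force: [-5.5, -1.2, 8.1]
finger_gap: 0.173
gripper_force: 61.2
```

```bash
python3 d.py; python3 - <<'E'
from h import *
f=grab('top'); cv2.imwrite('pics/top70.png',cv2.resize(f['frame'][140:220,180:290],None,fx=6,fy=6,interpolation=cv2.INTER_CUBIC))
E
```

```text
19.3 [0.56  0.072 0.057] 104.03228635875297 F [-5.469 -1.243  8.125] M [-0.087  0.947  0.067]
```

View pics/top70.png

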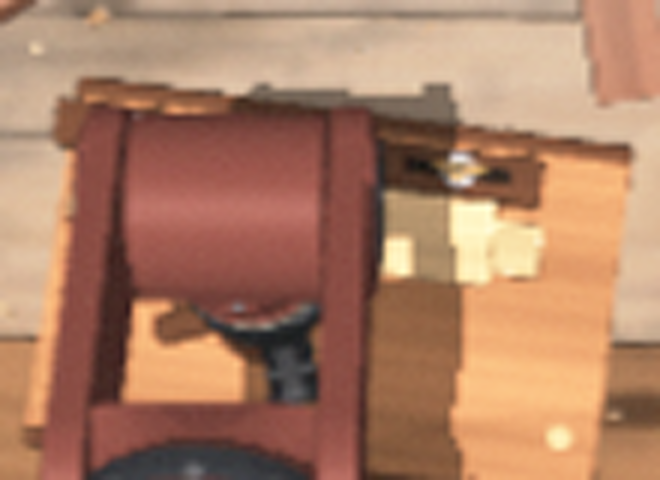

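jog_arm:
  steps:
    - [[0,0,0,0.003,0],[0,0,0,0.006,0],[0,0,0,0.009,0],[0,0,0,0.012,0],[0,0,0,0.012,0]]

```text
t: 19.85
ee_pos: [0.5597, 0.0724, 0.0574]
tcp_rot: [-1.978, -2.438, 0.003]
wrist_force: [-5.5, -1.1, 8.0]
finger_gap: 0.174
gripper_force: 61.2
```

```bash
python3 d.py
```

```text
19.85 [0.56  0.072 0.057] 101.88207941571136 F [-5.457 -1.112  7.983] M [-0.072  0.932  0.152]
```

jog_arm:
  steps:
    - [[0,0,0,0.003,0],[0,0,0,0.006,0],[0,0,0,0.009,0],[0,0,0,0.012,0],[0,0,0,0.012,0]]

```text
t: 20.35
ee_pos: [0.5596, 0.0724, 0.0574]
tcp_rot: [-2.024, -2.4, 0.004]
wrist_force: [-5.7, -1.1, 8.7]
finger_gap: 0.175
gripper_force: 61.2
```

```bash
python3 d.py
```

```text
20.35 [0.56  0.072 0.057] 99.72154253872141 F [-5.67  -1.067  8.704] M [-0.071  0.986  0.051]
```

jog_arm:
  steps:
    - [[0,0,0,0.003,0],[0,0,0,0.006,0],[0,0,0,0.009,0],[0,0,0,0.012,0],[0,0,0,0.012,0]]

```text
t: 20.85
ee_pos: [0.5595, 0.0725, 0.0574]
tcp_rot: [-2.069, -2.362, 0.004]
wrist_force: [-5.4, -1.4, 9.4]
finger_gap: 0.18
gripper_force: 61.3
```

```bash
python3 d.py
```

```text
20.85 [0.56  0.072 0.057] 97.56995794586652 F [-5.425 -1.402  9.442] M [-0.014  0.926  0.121]
```

jog_arm:
  steps:
    - [[0,0,0,0.003,0],[0,0,0,0.006,0],[0,0,0,0.009,0],[0,0,0,0.012,0],[0,0,0,0.012,0]]

```text
t: 21.35
ee_pos: [0.5593, 0.0725, 0.0574]
tcp_rot: [-2.112, -2.323, 0.005]
wrist_force: [-7.1, -0.9, 9.4]
finger_gap: 0.18
gripper_force: 61.5
```

```bash
python3 d.py
```

```text
21.35 [0.559 0.072 0.057] 95.45597513805758 F [-7.114 -0.863  9.396] M [-0.084  0.993  0.285]
```

jog_arm:
  steps:
    - [[0,0,0,0.003,0],[0,0,0,0.006,0],[0,0,0,0.008,0],[0,0,0,0.008,0],[0,0,0,0.008,0]]

```text
t: 21.85
ee_pos: [0.5591, 0.0725, 0.0574]
tcp_rot: [-2.14, -2.297, 0.006]
wrist_force: [-7.5, -0.3, 10.0]
finger_gap: 0.179
gripper_force: 61.7
```

```bash
python3 d.py
```

```text
21.85 [0.559 0.072 0.057] 94.06388239570458 F [-7.488 -0.288 10.002] M [-0.087  1.104  0.436]
```

jog_arm:
  steps:
    - [[0,0,0,0.002,0],[0,0,0,0.004,0],[0,0,0,0.006,0],[0,0,0,0.006,0],[0,0,0,0.006,0]]

```text
t: 22.35
ee_pos: [0.5589, 0.0725, 0.0574]
tcp_rot: [-2.161, -2.277, 0.006]
wrist_force: [-7.4, -0.5, 9.8]
finger_gap: 0.178
gripper_force: 61.9
```

```bash
python3 d.py
```

```text
22.35 [0.559 0.072 0.057] 93.01198954474606 F [-7.434 -0.529  9.803] M [-0.065  1.07   0.477]
```

jog_arm:
  steps:
    - [[0,0,0,0.003,0],[0,0,0,0.006,0],[0,0,0,0.008,0],[0,0,0,0.008,0],[0,0,0,0.008,0]]

```text
t: 22.85
ee_pos: [0.5588, 0.0725, 0.0574]
tcp_rot: [-2.188, -2.251, 0.007]
wrist_force: [-7.9, -0.7, 11.2]
finger_gap: 0.178
gripper_force: 62.6
```

```bash
python3 d.py
```

```text
22.85 [0.559 0.072 0.057] 91.63500813752721 F [-7.931 -0.678 11.17 ] M [-0.124  1.127  0.756]
```

jog_arm:
  steps:
    - [[0,0,0,0.002,0],[0,0,0,0.004,0],[0,0,0,0.006,0],[0,0,0,0.006,0],[0,0,0,0.006,0]]

```text
t: 23.35
ee_pos: [0.5586, 0.0724, 0.0574]
tcp_rot: [-2.208, -2.231, 0.007]
wrist_force: [-8.7, -0.3, 11.3]
finger_gap: 0.18
gripper_force: 63.3
```

```bash
python3 d.py
```

```text
23.35 [0.559 0.072 0.057] 90.58709610565528 F [-8.692 -0.251 11.264] M [-0.134  1.185  0.899]
```

jog_arm:
  steps:
    - [[0,0,0,0.002,0],[0,0,0,0.004,0],[0,0,0,0.006,0],[0,0,0,0.006,0],[0,0,0,0.006,0]]

```text
t: 23.85
ee_pos: [0.5585, 0.0724, 0.0574]
tcp_rot: [-2.228, -2.211, 0.008]
wrist_force: [-9.4, -0.9, 11.7]
finger_gap: 0.177
gripper_force: 65.1
```

```bash
python3 d.py; python3 - <<'E'
from h import *
f=grab('scene'); cv2.imwrite('pics/s80.png',cv2.resize(f['frame'][120:240,160:320],None,fx=5,fy=5,interpolation=cv2.INTER_CUBIC))
E
```

```text
23.85 [0.558 0.072 0.057] 89.56715304037276 F [-9.446 -0.921 11.749] M [-0.058  1.122  1.035]
```

View pics/s80.png

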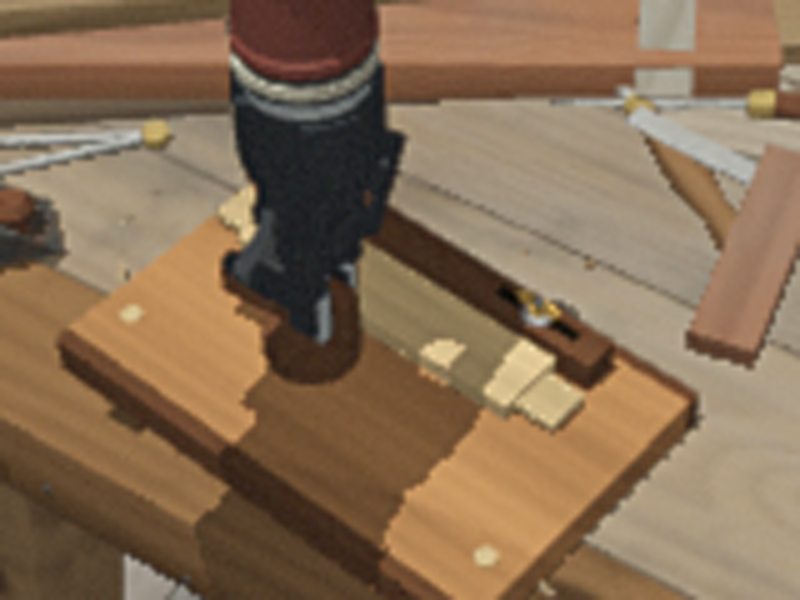

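jog_arm:
  steps:
    - [[0,0,0,0,25],[0,0,0,0,40],[0,0,0,0,45],[0,0,0,0,45],[0,0,0,0,45]]

```text
t: 24.4
ee_pos: [0.5607, 0.0725, 0.0563]
tcp_rot: [2.236, 2.206, 0.0]
wrist_force: [-0.4, 0.3, 0.0]
finger_gap: 0.53
gripper_force: 0.0
```

jog_arm:
  steps:
    - [[0,0,-0.02,0,45],[0,0,-0.05,0,45],[0,0,-0.1,0,45],[0,0,-0.16,0,45],[0,0,-0.22,0,45]]

```text
t: 24.9
ee_pos: [0.5604, 0.0726, 0.1903]
tcp_rot: [2.236, 2.207, 0.0]
wrist_force: [0.6, -0.1, 0.8]
finger_gap: 0.525
gripper_force: 0.0
```

```bash
python3 d.py; python3 -c "
from plan import *
plan([(.44,-.10,.22,90)])"
```

```text
24.9 [0.56  0.073 0.19 ] 89.24172826324055 F [ 0.568 -0.078  0.787] M [ 0.027 -0.062 -0.036]
from [0.5604 0.0726 0.1903] 89.24
[-0.2903, -0.1968, -0.0496, -0.0042]
```

jog_arm:
  steps:
    - [[-0.29,-0.19,-0.05,0,45],[-0.29,-0.19,-0.05,0,45],[-0.29,-0.19,-0.05,0,45],[-0.29,-0.19,-0.05,0,45],[-0.29,-0.19,-0.05,0,45]]

```text
t: 25.4
ee_pos: [0.4427, -0.1032, 0.2202]
tcp_rot: [2.239, 2.2, -0.001]
wrist_force: [0.8, -0.0, 0.4]
finger_gap: 0.525
gripper_force: 0.0
```

```bash
python3 - <<'E'
from h import *
f=grab('scene'); a=cv2.resize(f['frame'][130:230,165:310],None,fx=4,fy=4,interpolation=cv2.INTER_CUBIC)
g=grab('top'); b=cv2.resize(g['frame'][145:215,180:290],None,fx=5.27,fy=2.8,interpolation=cv2.INTER_CUBIC)
cv2.imwrite('pics/end.png',np.vstack([a,cv2.resize(b,(580,196))]))
for n,f in (('scene',f),('top',g)):
    w=cloud(f)
    for t,lo,hi in [('fence',.045,.057),('rail',.036,.047),('cam_grip',.08,.097),('cam_disc',.04,.056)]:
        for m in imaging.outline_of(n,t)[:1]:
            p=w[m['mask']]; p=p[(p[:,2]>lo)&(p[:,2]<hi)]
            if len(p)>8: print(n,t,len(p),cv2.minAreaRect((p[:,:2]*1000).astype(np.float32)),np.median(p[:,2]))
E
```

```text
scene fence 316 ((636.248291015625, 63.41923522949219), (257.70977783203125, 23.882938385009766), 83.17337036132812) 0.050704728748358074
scene rail 524 ((603.5093994140625, 60.83879852294922), (250.98709106445312, 46.530460357666016), 83.43000793457031) 0.04028305185779124
scene cam_grip 88 ((554.5685424804688, 73.99118041992188), (16.34853744506836, 46.03817367553711), 4.23506498336792) 0.08563201742615567
scene cam_disc 164 ((540.3989868164062, 91.94741821289062), (28.54155731201172, 82.75614166259766), 7.347408771514893) 0.04717152431407501
top fence 565 ((639.819580078125, 65.12303161621094), (258.2375793457031, 25.262418746948242), 83.02599334716797) 0.05167603903337947
top rail 944 ((602.4759521484375, 63.43090057373047), (247.38180541992188, 52.433536529541016), 82.5543212890625) 0.04143462508477602
top cam_grip 81 ((557.532470703125, 73.44619750976562), (16.09543228149414, 43.24141311645508), 0.6405952572822571) 0.08677254078850449
top cam_disc 131 ((556.8641967773438, 81.9968490600586), (50.27680969238281, 50.8450813293457), 89.8810043334961) 0.047918336798555394
```

View pics/end.png

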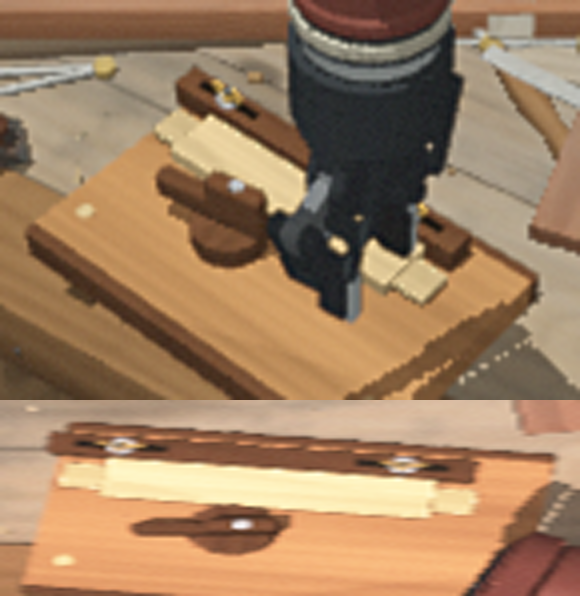

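```bash
python3 -c "
from plant import job_done; print(job_done())"
```

```text
the job is handed in; nothing more can be done
None
```

I handed the job in at about 25 s: the cam's pin is fully home in the pivot hole, and the lever, turned about 82° and let go, is holding the rail flat against the fence. The pin slid on the board at under about 7 N, and I stopped turning at about 1 N·m so as not to bruise the rail. The arm stayed clear of the round dog and the block plane. I don't have the judge's result.

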